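# Lock a vial carrier by pressing its two bolts home on a bench stop

### The job

Lock the vial carrier: press one of its two lock bolts fully home against the upright steel plate of the bench stop, feeling for it gently rather than ramming it, then set the carrier down on the bench, let go, take it by its other pair of sides and press the other bolt home against the stop too. Press the bolts with the stop only, not with the gripper, and finish with the locked carrier standing upright and released on the middle of the green mat. Leave the jar, the bottle and the dishes alone.

Things in the scene. Friction and masses are not known exactly. Their poses are not given: they have to be found in the camera images.
- carrier: white plastic vial carrier, teal band, vial caps on top: closed block 56 x 56 x 60 mm high, about 0.35 kg, loose. Origin: centre of underside, z up. Orange bolt in the middle of its +x face, blue in the middle of its +y face; stripes on top mark these edges. Bolt heads are 24 mm wide, 10 to 22 mm above the underside: grip above them. A finger on the face to be pressed keeps it off the stop
- orange_bolt (a joint): orange lock bolt: 0 = standing 10 mm proud of the carrier's +x face, 0.010 m = fully home, flush with the face. It slides straight in, gives way only at about 10 N, and stays where it is left (no spring)
- blue_bolt (a joint): blue lock bolt in the carrier's +y face: 0 = 10 mm proud, 0.010 m = fully home, flush; otherwise like the orange one
- stop: bench stop: fixed dark base strip 90 x 70 mm, 5 mm high, and clamped on it a bent steel plate 140 mm wide, upright from 6 to 72 mm high. Its flat pressing face looks along the stop's -x (push along +x). Origin: front end of the strip, mid-width, on the bench. The face is clamped 2 to 42 mm in front of the origin (-x), anew each time: find it by touch. A bolt is flush when the carrier's face lies flat on it
- mat: fixed green mat with a teal middle, 130 x 130 mm, 3 mm thick. Origin: centre of its underside, on the bench
- amber_jar: amber jar with orange cap, 52 mm across, 85 mm high, loose bystander; origin at the centre of its underside
- dishes: stack of six brown Petri dishes, 90 mm across, 87 mm high, loose bystander; origin at the centre of its underside
- blue_bottle: clear bottle with blue cap, 60 mm across, 100 mm high, loose bystander; origin at the centre of its underside

How it is judged:
On the way, in this order (a step that is already met when the one before it is completed fails the run):
1. one bolt is pressed home against the stop, the other still out (((value of joint orange_bolt above 0.0085 m and value of joint blue_bolt below 0.003 m and contact force between carrier and stop above 0.5 N) or (value of joint blue_bolt above 0.0085 m and value of joint orange_bolt below 0.003 m and contact force between carrier and stop above 0.5 N))).
2. the carrier is set down upright and let go, one bolt still out (value of joint any of orange_bolt, blue_bolt below 0.003 m and contact force between carrier and the fingers below 0.05 N and height (world z) of carrier below 0.006 m and angle between carrier's own z axis and vertical below 0.1 rad and linear speed of carrier below 0.02 m/s), for 0.1 s.
3. both bolts are home, the second pressed against the stop (value of joint each of orange_bolt, blue_bolt above 0.0085 m and contact force between carrier and stop above 0.5 N).
At the end, for the whole second after the job is handed in: Both bolts are within 1.5 mm of fully home, and the carrier stands upright (within 0.1 rad), released and at rest on the mat, its centre within 30 mm of the mat's centre (value of joint each of orange_bolt, blue_bolt above 0.0085 m and horizontal distance between carrier and mat below 0.03 m and height (world z) of carrier between 0.001 and 0.007 m and angle between carrier's own z axis and vertical below 0.1 rad and linear speed of carrier below 0.02 m/s); the robot touches nothing.
It fails at once if a bolt is pressed with the gripper (over 3 N) (contact force between the fingers and orange_bolt above 3 N or contact force between the fingers and blue_bolt above 3 N).
It fails at once if the carrier or the gripper is rammed against the stop (over 30 N) (contact force between any of carrier, the fingers and stop above 30 N).
It fails at once if the jar, the bottle or the dishes are shifted by more than 20 mm or tipped (distance of any of amber_jar, dishes, blue_bottle from where it was at the start of the episode above 0.02 m or angle between any of amber_jar, dishes, blue_bottle's own z axis and vertical above 0.3 rad).
It also fails if it takes over 66 s, if anything falls off the work surface, if the arm or the gripper's body presses on something with over 40 N, if the wrist force passes 120 N, or if a joint passes its speed limit or range.

### The arm

A 7-joint arm with a two-finger parallel gripper is mounted at the origin on the work surface. World frame = base frame: x ahead of the robot, y to its left, z up, the work surface at z = 0. Lengths are in m, angles in rad, forces in N, time in s.
With the tool pointing down it reaches from about 0.4 to 0.85 m from the base axis. Payload 4.5 kg.
Tool frame: the origin (TCP) lies between the finger pads; the fingertips stand 11 mm ahead of it and the grasp point (between the pads) lies 8 mm behind it (r.tip_reach is the distance from the TCP to the fingertips, in m); x points along the fingers, y is the direction in which the jaws open and shut, and the axes are right-handed (so a half turn about x gives the same grasp; the last joint's range is limited). The gripper opens to 88 mm and grips with 3 to 60 N. Pads are 18 mm wide; open, the fingers measure 123 mm over their backs; the gripper's body (75 mm by 187 mm) begins 45 mm behind the grasp point.
Start: joints at [-1.176, 0.689, -0.195, 1.565, 0.157, 0.902, -0.215], TCP at [0.221, 0.585, 0.228] pointing down, gripper open.
Joint ranges: [-3.01, 3.01], [-0.46, 2.08], [-1.47, 1.51], [0.13, 2.56], [-1, 4.14], [0.04, 2.09], [-2.66, 2.66]. Speed limits (rad/s): [2.57, 2.57, 3.14, 3.14, 3.14, 3.14, 3.14].

### API

Orientations are given as a unit quaternion [x, y, z, w].
In Python, from plant import r gives the robot as it stands.
- The arm moves only by the tool drive_tool, never from a script. Its argument "deltas" is a list of rows, each a list of 3 entries, a list of its own where there are three numbers: the turn, a rotation vector about the tool's x, y, z in degrees, then the shift along the tool's x, y, z in cm, then the finger opening in cm, from 0 to 8.81. A call has 1 to 12 rows; each row shifts and turns the commanded pose from where the row before left it, along the tool's axes as they then stand; what a row does not reach is not made up. A row lasts 1/12 s, in which the tool goes at most 41.7 mm and 7.16 degrees, less where a joint would pass 70% of its speed; a pose out of reach is approached as far as the arm can. A call is refused whole if a number of a shift passes 4.17 or a number of a turn 7.16, either way. A call with a gripper value outside its range is refused whole. The fingers move at their own pace and stop on an object; "force" is the grip in N (left out, the last holds). Time passes only in rows, so rows that do not move let the fingers close. It gives the time, the measured TCP pose, the force and the opening at its end, in the units of the state.
- r.get_state(): the state, without advancing time (a new reading comes with each control period).
- r.snapshot(name): name is "scene" or "top" or "wrist"; returns a dict with "color" (420x560x3 uint8, red, green, blue), "fov_y" (degrees; the focal length in pixels is half the picture's height over the tangent of half this angle, whatever the lens; pixels are square), "cx", "cy" (the principal point, pixels), "extrinsics" (4x4, takes a point from world to camera coordinates); the wrist camera has in their place "tool_from_camera" (4x4, takes a point from camera to tool coordinates, whose origin is the TCP and whose axes are the tool frame's). Camera axes: x right, y up, looking along -z (the intrinsics and any distortion apply to the point x, -y, -z); pixel columns grow to the right and rows downward; lengths in m; the calibration is good to about 2 mm. A picture is of the moment at which its call begins: read the wrist's pose just before it. There is no depth.
- r.finish_job(): hands the job in, once; it reports no verdict.
The state is a dict: "clock": time; "q": joint angles; "qd": joint speeds; "joint_torque": joint torques, N m; "tool_pos": TCP position; "eef_rot": TCP orientation; "contact_force": force on the tool from outside, world axes, zero at the start; "moment": the same for the moment, N m; "opening": opening from 0.0 (shut) to 1.0 (fully open).
Only numpy, scipy, OpenCV 4.12 (cv2) and the standard library are available. Lean on these libraries where they do the work, as an engineer would, in place of code of your own. Each camera call takes 0.05 s, during which the arm holds its last target. There are 200 camera calls.

## Working session

There is one attempt and no reset: what is moved stays moved. The work goes in short steps, Python scripts to look and compute and a tool call to move; the robot and the scene stay as the last step left them, time stands still between calls to the robot, and variables do not carry over. Pictures are saved under pics/ and viewed, about 8 in all and at most 12, crops included, and the job is handed in when it is done.

Besides the shell and the picture viewer there is one more tool, called after "Call:" as name(argument=value, ...), one argument or row to a line, values as JSON. drive_tool: Moves the arm, as the interface text tells. Its arguments: {"type":"object","properties":{"deltas":{"type":"array","items":{"type":"array"}},"force":{"type":"number"}},"required":["deltas"]}

```bash
mkdir -p pics; cat > h.py <<'E'
from plant import r
import numpy as np, cv2
from scipy.spatial.transform import Rotation as R
def snap(n,f=None):
    s=r.get_state(); d=r.snapshot(n)
    if f: cv2.imwrite('pics/'+f+'.png',d['color'][:,:,::-1])
    if n=='wrist':
        T=np.eye(4);T[:3,:3]=R.from_quat(s['eef_rot']).as_matrix();T[:3,3]=s['tool_pos']
        d['c2w']=T@np.array(d['tool_from_camera'])
    else: d['c2w']=np.linalg.inv(np.array(d['extrinsics']))
    return d
def ray(d,u,v,z):
    f=210/np.tan(np.radians(d['fov_y'])/2)
    c=d['c2w']; k=c[:3,:3]@np.array([(u-d['cx'])/f,-(v-d['cy'])/f,-1]); o=c[:3,3]
    return o+k*(z-o[2])/k[2]
def proj(d,p):
    f=210/np.tan(np.radians(d['fov_y'])/2)
    q=np.linalg.inv(d['c2w'])@np.append(p,1)
    return d['cx']+f*q[0]/-q[2], d['cy']-f*q[1]/-q[2]
E
python3 - <<'E'
from h import *
s=r.get_state();print(s)
a=snap('top','top1');b=snap('scene','scene1')
for d in(a,b):print({k:v for k,v in d.items() if k!='color'})
print(R.from_quat(s['eef_rot']).as_matrix())
E
```

```text
{'clock': 0.0, 'q': array([-1.17620401,  0.68997632, -0.19449264,  1.56632074,  0.15730126,
        0.90250737, -0.2151262 ]), 'qd': array([ 0.00082342, -0.00031651, -0.00063131,  0.00040292, -0.00025895,
       -0.001143  , -0.00239312]), 'joint_torque': array([ 4.69509741e-04, -5.27569163e+01, -1.26689382e+00, -1.53424162e+01,
       -5.26992080e-02,  6.74139097e-03,  1.78508903e-04]), 'tool_pos': array([0.22046746, 0.58413741, 0.2276205 ]), 'eef_rot': array([ 0.12621392,  0.69569829, -0.12749563,  0.69557085]), 'contact_force': array([0.13316831, 0.8752972 , 0.25184289]), 'moment': array([-0.02892543, -0.01237182, -0.0235515 ]), 'opening': 0.997912939659655}
{'fov_y': 53.33362672074047, 'cx': 272.1846356138569, 'cy': 212.9008355168187, 'extrinsics': array([[ 0.01431764, -0.99988885, -0.00415816,  0.07593796],
       [ 0.99284191,  0.01372333,  0.11864493, -0.57619681],
       [-0.11857468, -0.00582711,  0.99292804, -1.02450341],
       [ 0.        ,  0.        ,  0.        ,  1.        ]]), 'c2w': array([[ 0.01431764,  0.99284191, -0.11857468,  0.44950492],
       [-0.99988885,  0
[... 209 characters left out ...]
5213444, 'cy': 205.6355994373295, 'extrinsics': array([[ 0.59478347,  0.80364291,  0.01976625, -0.39129201],
       [-0.46443674,  0.32345651,  0.82442368,  0.21255402],
       [ 0.65614872, -0.49953375,  0.56562787, -1.35227384],
       [ 0.        ,  0.        ,  0.        ,  1.        ]]), 'c2w': array([[ 0.59478347, -0.46443674,  0.65614872,  1.21874467],
       [ 0.80364291,  0.32345651, -0.49953375, -0.42979935],
       [ 0.01976625,  0.82442368,  0.56562787,  0.59738359],
       [ 0.        ,  0.        ,  0.        ,  1.        ]])}
[[-5.02488510e-04  3.52978100e-01  9.35631449e-01]
 [-1.75086458e-03  9.35629823e-01 -3.52978427e-01]
 [-9.99998341e-01 -1.81553157e-03  1.47873616e-04]]
```

View pics/top1.png

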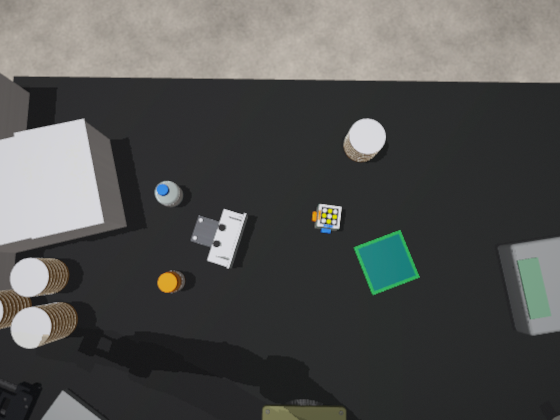

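View pics/scene1.png

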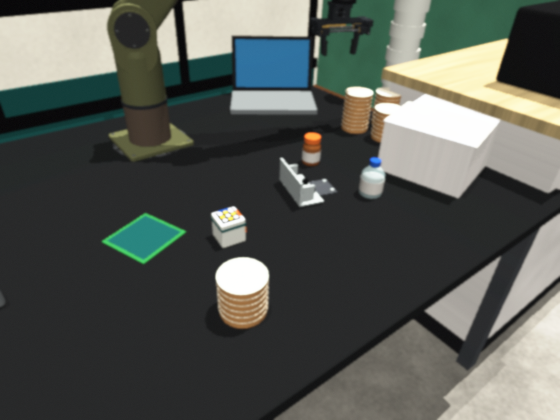

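The top view shows the carrier at (328,216), with the orange bolt towards +y and the blue towards -x. The stop's face is at about (228,238) and looks right (-y), with the mat at (387,262), the jar at (170,282) and the bottle at (168,194). The dishes are at (365,140). The scene view confirms that the plate stands on the -y side of its strip.

```bash
python3 - <<'E'
from h import *
d=snap('top');im=d['color'];hsv=cv2.cvtColor(im,cv2.COLOR_RGB2HSV)
def rect(m,name,z,box):
    x0,y0,x1,y1=box;mm=np.zeros_like(m);mm[y0:y1,x0:x1]=m[y0:y1,x0:x1]
    cs,_=cv2.findContours(mm,0,2);c=max(cs,key=cv2.contourArea);q=cv2.minAreaRect(c)
    b=cv2.boxPoints(q);print(name,q,'ctr',ray(d,*q[0],z).round(4));P=np.array([ray(d,*p,z)[:2] for p in b]);print(P.round(4).tolist(),[np.round(np.linalg.norm(P[i]-P[i-1]),4) for i in range(4)],[np.degrees(np.arctan2(*(P[i]-P[i-1])[::-1])).round(1) for i in range(4)])
V=hsv[...,2];S=hsv[...,1]
rect(((hsv[...,0]>50)&(hsv[...,0]<100)&(V>70)&(S>100)).astype(np.uint8),'mat',.003,(345,220,430,305))
rect((V>110).astype(np.uint8),'stopplate',.072,(195,200,255,275))
car=((V>90)).astype(np.uint8)
rect(((S<60)&(V>110)).astype(np.uint8),'carrierwhite',.06,(305,195,350,240))
rect(((hsv[...,0]<18)&(S>150)&(V>100)).astype(np.uint8),'orange',.016,(305,200,318,235))
rect(((hsv[...,0]>100)&(hsv[...,0]<125)&(S>150)&(V>100)).astype(np.uint8),'blue',.016,(310,224,345,240))
a=cv2.resize(im[190:245,305:360],None,fx=7,fy=7,interpolation=cv2.INTER_CUBIC)
b=cv2.resize(im[200:275,185:260],None,fx=5.13,fy=5.13,interpolation=cv2.INTER_CUBIC)[:385]
cv2.imwrite('pics/crop1.png',np.hstack([a,b])[:,:,::-1])
E
```

```text
mat ((386.0787658691406, 261.96905517578125), (52.89230728149414, 51.31342697143555), 68.49856567382812) ctr [ 0.4559 -0.2102  0.003 ]
[[0.4937, -0.1244], [0.5441, -0.2485], [0.4185, -0.2953], [0.3694, -0.1726]] [np.float64(0.1333), np.float64(0.134), np.float64(0.134), np.float64(0.1321)] [np.float64(21.2), np.float64(-67.9), np.float64(-159.6), np.float64(111.8)]
stopplate ((216.19886779785156, 234.003662109375), (44.64964294433594, 58.17406463623047), 17.744670867919922) ctr [0.5171 0.219  0.072 ]
[[0.4656, 0.2903], [0.6014, 0.252], [0.5692, 0.147], [0.4345, 0.1867]] [np.float64(0.1082), np.float64(0.1411), np.float64(0.1099), np.float64(0.1405)] [np.float64(73.3), np.float64(-15.7), np.float64(-107.0), np.float64(163.6)]
carrierwhite ((328.26153564453125, 215.90773010253906), (24.0627384185791, 23.070459365844727), 7.125016689300537) ctr [ 0.5665 -0.0546  0.06  ]
[[0.5414, -0.0217], [0.5984, -0.0286], [0.5917, -0.0877], [0.5348, -0.0803]] [np.float64(0.059), np.float64(0.0574), np.float64(0.0594), np.float64(0.0574)] [np.float64(83.6), np.float64(-7.0), np.float64(-96.4), np.float64(172.7)]
orange ((313.5, 220.5), (1.0, 3.0), 90.0) ctr [ 0.5591 -0.0223  0.016 ]
[[0.5603, -0.0185], [0.5604, -0.0262], [0.5578, -0.0262], [0.5577, -0.0185]] [np.float64(0.0026), np.float64(0.0077), np.float64(0.0026), np.float64(0.0077)] [np.float64(0.2), np.float64(-89.2), np.float64(-179.9), np.float64(90.8)]
blue ((325.16998291015625, 230.3099822998047), (10.040916442871094, 4.525484085083008), 8.130102157592773) ctr [ 0.5342 -0.0523  0.016 ]
[[0.5301, -0.0387], [0.5416, -0.0404], [0.5383, -0.0658], [0.5268, -0.0642]] [np.float64(0.0257), np.float64(0.0117), np.float64(0.0257), np.float64(0.0116)] [np.float64(82.6), np.float64(-8.1), np.float64(-97.4), np.float64(171.8)]
```

View pics/crop1.png

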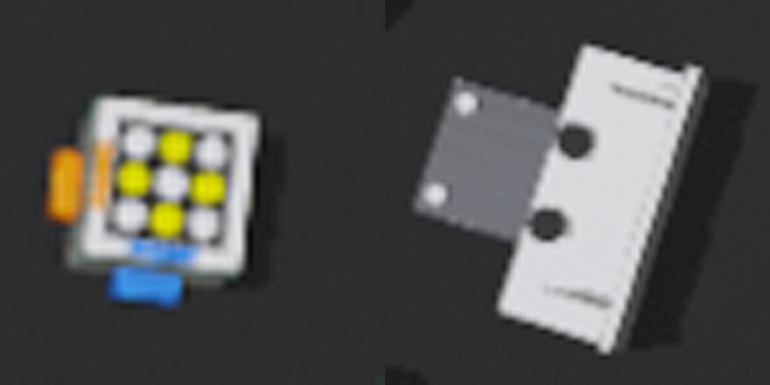

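The crop shows the orange stripe on the carrier's +y-side edge and the blue on its -x-side edge. The plate's front edge is on the right, with its foot running back over the strip. Carrier +x points at about 83°, and the push direction is about 74°. I'll turn and travel to above the carrier.

Call:
drive_tool(
  deltas=[
    [[6.9,0,0],[0,0,0],8.8],
    [[6.9,0,0],[0,0,0],8.8],
    [[6.9,0,0],[0,0,0],8.8],
    [[6.9,0,0],[0,0,0],8.8],
    [[6.9,0,0],[0,0,0],8.8],
    [[6.9,0,0],[0,0,0],8.8],
    [[6.9,0,0],[0,0,0],8.8],
    [[6.9,0,0],[0,0,0],8.8],
    [[6.9,0,0],[0,0,0],8.8],
    [[6.9,0,0],[0,0,0],8.8],
    [[6.9,0,0],[0,0,0],8.8],
    [[0,0,0],[0,0,0],8.8],
  ],
)

```text
clock: 1.15
tool_pos: [0.2203, 0.5846, 0.228]
eef_rot: [-0.528, -0.47, 0.529, -0.47]
contact_force: [-0.2, 0.1, -0.1]
opening: 1.0
```

Call:
drive_tool(
  deltas=[
    [[0,0,0],[0,1.74,2.48],8.8],
    [[0,0,0],[0,1.74,2.48],8.8],
    [[0,0,0],[0,1.74,2.48],8.8],
    [[0,0,0],[0,1.74,2.48],8.8],
    [[0,0,0],[0,1.74,2.48],8.8],
    [[0,0,0],[0,1.74,2.48],8.8],
    [[0,0,0],[0,1.74,2.48],8.8],
    [[0,0,0],[0,1.74,2.48],8.8],
    [[0,0,0],[0,1.74,2.48],8.8],
    [[0,0,0],[0,1.74,2.48],8.8],
    [[0,0,0],[0,1.74,2.48],8.8],
    [[0,0,0],[0,1.74,2.48],8.8],
  ],
)

```text
clock: 2.15
tool_pos: [0.3944, 0.2639, 0.2284]
eef_rot: [0.527, 0.472, -0.527, 0.472]
contact_force: [1.1, 0.5, -0.4]
opening: 0.998
```

Call:
drive_tool(
  deltas=[
    [[0,0,0],[0,1.74,2.48],8.8],
    [[0,0,0],[0,1.74,2.48],8.8],
    [[0,0,0],[0,1.74,2.48],8.8],
    [[0,0,0],[0,1.74,2.48],8.8],
    [[0,0,0],[0,1.74,2.48],8.8],
    [[0,0,0],[0,1.74,2.48],8.8],
    [[0,0,0],[0,1.74,2.48],8.8],
    [[0,0,0],[0,1.74,2.48],8.8],
    [[0,0,0],[0,1.74,2.48],8.8],
    [[0,0,0],[0,1.74,2.48],8.8],
    [[0,0,0],[0,1.74,2.48],8.8],
    [[0,0,0],[0,1.74,2.48],8.8],
    [[0,0,0],[0,0,0],8.8],
  ],
)

```text
invalid input at $.deltas: expected 1 to 12 rows
```

Call:
drive_tool(
  deltas=[
    [[0,0,0],[0,1.74,2.48],8.8],
    [[0,0,0],[0,1.74,2.48],8.8],
    [[0,0,0],[0,1.74,2.48],8.8],
    [[0,0,0],[0,1.74,2.48],8.8],
    [[0,0,0],[0,1.74,2.48],8.8],
    [[0,0,0],[0,1.74,2.48],8.8],
    [[0,0,0],[0,1.74,2.48],8.8],
    [[0,0,0],[0,1.74,2.48],8.8],
    [[0,0,0],[0,1.74,2.48],8.8],
    [[0,0,0],[0,1.74,2.48],8.8],
    [[0,0,0],[0,1.74,2.48],8.8],
    [[0,0,0],[0,0,0],8.8],
  ],
)

```text
clock: 3.15
tool_pos: [0.5554, -0.0353, 0.2286]
eef_rot: [-0.529, -0.467, 0.529, -0.471]
contact_force: [-0.2, -0.7, -0.2]
opening: 1.003
```

```bash
cat >> h.py <<'E'
def go(p,yaw):
    "turn about tool x [deg] to bring tool y to yaw, and shift [cm] in tool axes before / after that turn"
    s=r.get_state();M=R.from_quat(s['eef_rot']).as_matrix()
    y0=np.degrees(np.arctan2(M[1,1],M[0,1])); t=-((yaw-y0+180)%360-180)
    dp=(np.array(p)-s['tool_pos'])*100
    M2=M@R.from_rotvec([np.radians(t),0,0]).as_matrix()
    print('pos',s['tool_pos'].round(4),'yaw',y0.round(2),'tilt xy',M[:2,0].round(4),'q',s['q'].round(2))
    print('turn',round(t,2),'shift before',(M.T@dp).round(2),'after',(M2.T@dp).round(2))
E
python3 - <<'E'
from h import *
go([.5665,-.0546,.037],-6.8)
d=snap('wrist','w1');print(d['tool_from_camera'])
E
```

```text
pos [ 0.5554 -0.0353  0.2286] yaw -6.88 tilt xy [ 0.0034 -0.0048] q [-0.08  0.6   0.09  1.79 -0.07  0.76 -0.07]
turn -0.08 shift before [19.17  1.26  1.7 ] after [19.17  1.25  1.7 ]
[[ 2.77236393e-04  2.92010409e-01 -9.56415100e-01 -1.56413620e-01]
 [ 9.99999601e-01 -8.93291704e-04  1.71325258e-05  6.18843598e-04]
 [-8.49354798e-04 -9.56414723e-01 -2.92010540e-01 -7.67192694e-02]
 [ 0.00000000e+00  0.00000000e+00  0.00000000e+00  1.00000000e+00]]
```

View pics/w1.png

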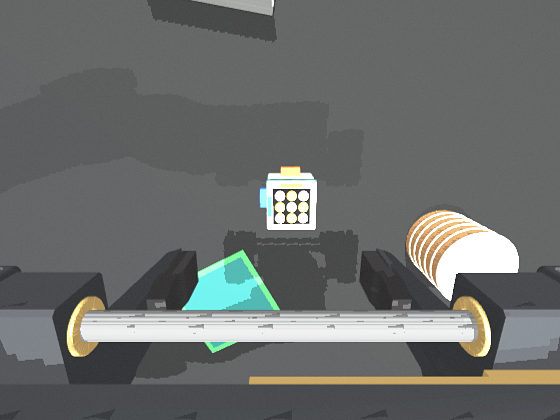

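The wrist view shows the carrier top at about (292,205), with its sides square to the image, the orange bolt up at (291,171) and the blue to the left at (264,197). The dishes (460,255) lie clear of the right finger. I'll refine from this image.

```bash
python3 - <<'E'
from h import *
d=snap('wrist');im=d['color']
c=im[160:240,250:330];m=(c.min(2)>190).astype(np.uint8)
m=cv2.morphologyEx(m,cv2.MORPH_CLOSE,np.ones((13,13)))
cs,_=cv2.findContours(m,0,2);q=cv2.minAreaRect(max(cs,key=cv2.contourArea))
P=np.array([ray(d,u+250,v+160,.06)[:2] for u,v in cv2.boxPoints(q)])
print(q,P.round(4).tolist(),P.mean(0).round(4));e=np.diff(np.vstack([P,P[:1]]),axis=0)
print(np.linalg.norm(e,axis=1).round(4),np.degrees(np.arctan2(e[:,1],e[:,0])).round(1))
hsv=cv2.cvtColor(im,cv2.COLOR_RGB2HSV)
for n,lo,hi,(x0,y0,x1,y1) in(('or',8,25,(270,160,312,175)),('bl',85,120,(255,180,268,215))):
    h=hsv[y0:y1,x0:x1];k=(h[...,0]>=lo)&(h[...,0]<=hi)&(h[...,1]>70)&(h[...,2]>100);v,u=np.nonzero(k)
    print(n,k.sum(),ray(d,u.mean()+x0,v.mean()+y0,.02).round(4))
E
```

```text
((43.0, 42.0), (50.0, 60.0), 0.0) [[0.5372, -0.0779], [0.546, -0.0087], [0.6001, -0.015], [0.5946, -0.0847]] [ 0.5695 -0.0466]
[0.0698 0.0544 0.0699 0.0579] [ 82.7  -6.7 -94.5 173.3]
or 28 [ 0.5727 -0.0169  0.02  ]
bl 144 [ 0.5345 -0.0499  0.02  ]
```

Call:
drive_tool(
  deltas=[
    [[0,0,0],[0.5,0.26,0.34],8.8],
    [[0,0,0],[1.0,0.26,0.34],8.8],
    [[0,0,0],[1.5,0.26,0.34],8.8],
    [[0,0,0],[2,0.26,0.34],8.8],
    [[0,0,0],[2,0.26,0.34],8.8],
    [[0,0,0],[2,0,0],8.8],
    [[0,0,0],[2,0,0],8.8],
    [[0,0,0],[2,0,0],8.8],
    [[0,0,0],[1.5,0,0],8.8],
    [[0,0,0],[1,0,0],8.8],
    [[0,0,0],[0.5,0,0],8.8],
    [[0,0,0],[0,0,0],8.8],
  ],
)

```text
clock: 4.25
tool_pos: [0.5631, -0.0454, 0.0673]
eef_rot: [-0.527, -0.471, 0.528, -0.47]
contact_force: [-0.3, -0.9, -0.5]
opening: 0.997
```

```bash
python3 - <<'E'
from h import *
go([.567,-.0546,.038],-6.8)
d=snap('wrist','w2')
E
```

```text
pos [ 0.5631 -0.0454  0.0673] yaw -6.49 tilt xy [-0.0021  0.0004] q [-0.03  0.85  0.05  1.87 -0.09  0.42 -0.03]
turn 0.31 shift before [2.92 0.5  0.87] after [2.92 0.51 0.87]
```

View pics/w2.png

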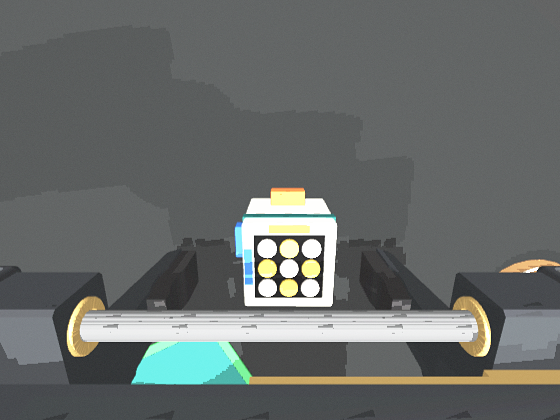

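The carrier top is centred near (289,268), slightly right of the finger mid-line and ahead of the pads. I'll shift, then lower.

Call:
drive_tool(
  deltas=[
    [[0,0,0],[0,0.2,0.3],8.8],
    [[0,0,0],[0,0.2,0.3],8.8],
    [[0,0,0],[0,0.15,0.3],8.8],
    [[0,0,0],[0.5,0,0],8.8],
    [[0,0,0],[0.8,0,0],8.8],
    [[0,0,0],[0.8,0,0],8.8],
    [[0,0,0],[0.6,0,0],8.8],
    [[0,0,0],[0.2,0,0],8.8],
    [[0,0,0],[0,0,0],8.8],
  ],
)

```text
clock: 5.05
tool_pos: [0.5676, -0.0554, 0.0383]
eef_rot: [-0.527, -0.471, 0.528, -0.47]
contact_force: [-0.2, 1.0, -0.2]
opening: 0.999
```

```bash
python3 - <<'E'
from h import *
go([.567,-.0546,.038],-6.8);s=r.get_state();print(s['contact_force'].round(1))
E
```

```text
pos [ 0.5676 -0.0554  0.0383] yaw -6.56 tilt xy [-0.0019  0.0003] q [-0.01  0.91  0.04  1.86 -0.08  0.38 -0.02]
turn 0.24 shift before [ 0.03 -0.07 -0.07] after [ 0.03 -0.07 -0.07]
[-0.2  1.  -0.2]
```

Call:
drive_tool(
  deltas=[
    [[0,0,0],[0,0,0],7],
    [[0,0,0],[0,0,0],6.2],
    [[0,0,0],[0,0,0],5.8],
    [[0,0,0],[0,0,0],5.4],
    [[0,0,0],[0,0,0],5],
    [[0,0,0],[0,0,0],4.5],
    [[0,0,0],[0,0,0],4.5],
    [[0,0,0],[0,0,0],4.5],
    [[0,0,0],[0,0,0],4.5],
    [[0,0,0],[0,0,0],4.5],
  ],
  force=50,
)

```text
clock: 5.88
tool_pos: [0.5684, -0.0556, 0.0396]
eef_rot: [0.528, 0.47, -0.528, 0.471]
contact_force: [-1.4, 0.8, 3.9]
opening: 0.625
```

Call:
drive_tool(
  deltas=[
    [[0,0,0],[-0.3,0,0],4.5],
    [[0,0,0],[-0.7,0,0],4.5],
    [[0,0,0],[-1,0,0],4.5],
    [[0,0,0],[-1,0,0],4.5],
    [[0,0,0],[-0.5,0,0],4.5],
    [[0,0,0],[0,0,0],4.5],
    [[0,0,0],[0,0,0],4.5],
  ],
)

```text
clock: 6.47
tool_pos: [0.5686, -0.0556, 0.075]
eef_rot: [0.528, 0.47, -0.528, 0.471]
contact_force: [-0.1, -0.3, -5.2]
opening: 0.632
```

```bash
python3 - <<'E'
from h import *
# face mid-top approx (.502,.167), push dir 73.9deg; stand-off: carrier centre 28+10+35 mm before
n=np.array([np.cos(np.radians(73.9)),np.sin(np.radians(73.9))])
p=np.array([.502,.167])-n*.080
print(p);go([*p,.043],-16.1);s=r.get_state();print(s['contact_force'].round(1),s['opening'])
E
```

```text
[0.47981483 0.09013767]
pos [ 0.5686 -0.0556  0.075 ] yaw -6.57 tilt xy [0.0011 0.0001] q [-0.01  0.84  0.05  1.85 -0.08  0.44 -0.02]
turn 9.53 shift before [  3.19 -10.49 -13.46] after [  3.19 -12.58 -11.54]
[-0.1 -0.3 -5.2] 0.6315442541162509
```

The carrier is lifted and held (opening 55.6 mm, Fz -5 N). Next I'll turn it square to the plate and move to about 4 cm in front.

Call:
drive_tool(
  deltas=[
    [[4.7,0,0],[0,0,0],4.5],
    [[4.8,0,0],[0,0,0],4.5],
    [[0,0,0],[0,-0.9,-0.8],4.5],
    [[0,0,0],[0,-1.8,-1.65],4.5],
    [[0,0,0],[0,-2.4,-2.2],4.5],
    [[0,0,0],[0,-2.4,-2.2],4.5],
    [[0,0,0],[0,-2.4,-2.2],4.5],
    [[0,0,0],[0,-1.8,-1.65],4.5],
    [[0,0,0],[0,-0.9,-0.8],4.5],
    [[0,0,0],[0,0,0],4.5],
    [[0,0,0],[0,0,0],4.5],
  ],
)

```text
clock: 7.38
tool_pos: [0.4792, 0.0901, 0.0744]
eef_rot: [0.565, 0.426, -0.564, 0.426]
contact_force: [-0.0, -0.2, -4.9]
opening: 0.624
```

```bash
python3 - <<'E'
from h import *
go([.4798,.0901,.045],-16.1)
d=snap('top');a=d['color'][190:270,190:310];a=cv2.resize(a,None,fx=5,fy=5,interpolation=cv2.INTER_CUBIC);
w=snap('wrist')['color']; b=cv2.resize(w[60:330,120:440],None,fx=0.95*1.0,fy=0.95,interpolation=cv2.INTER_CUBIC)
H=400; b=cv2.resize(w[0:420,100:300+100],(200*400//420,400)) 
cv2.imwrite('pics/m3.png',np.hstack([cv2.resize(a,(500,333)),cv2.resize(w[100:330,180:400],(300,333))])[:,:,::-1])
E
```

```text
pos [0.4792 0.0901 0.0744] yaw -15.93 tilt xy [ 0.0006 -0.0002] q [-0.33  0.79  0.09  2.1  -0.25  0.25 -0.31]
turn 0.17 shift before [ 2.94  0.05 -0.02] after [ 2.94  0.05 -0.02]
```

View pics/m3.png

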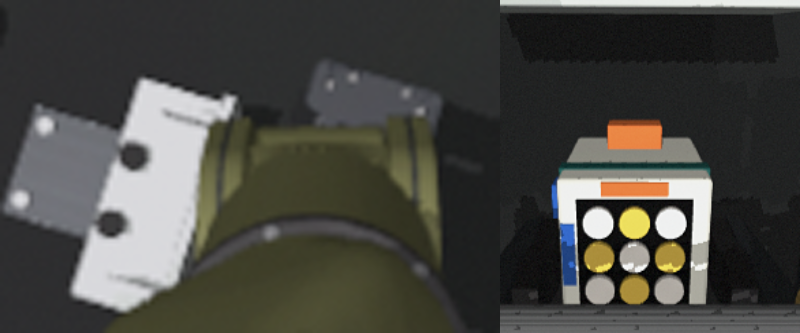

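The carrier hangs square in the fingers with the orange bolt towards the plate. The plate's lower edge crosses the wrist crop almost level at row 10. I'll measure that edge's angle and distance.

```bash
python3 - <<'E'
from h import *
d=snap('wrist');g=cv2.cvtColor(d['color'],cv2.COLOR_RGB2GRAY).astype(float)
print(g[60:130:3,280].astype(int), g[60:130:3,220].astype(int))
pts=[]
for u in range(200,360,4):
    c=cv2.GaussianBlur(g,(3,3),0)[70:150,u];k=np.argmin(np.diff(c));pts.append((u,k+70.5))
pts=np.array(pts);vx,vy,x,y=cv2.fitLine(pts.astype(np.float32),cv2.DIST_HUBER,0,.01,.01).ravel();print(vx,vy,x,y,pts[::8])
A=ray(d,200,y+(200-x)*vy/vx,.006);B=ray(d,360,y+(360-x)*vy/vx,.006)
e=B-A;print(A,B,'angle',np.degrees(np.arctan2(e[1],e[0])))
n=np.array([-e[1],e[0]])/np.hypot(*e[:2]);print('dist TCP->face mm',1000*n@(A[:2]-r.get_state()['tool_pos'][:2]))
E
```

```text
[238 238 239 239 239 239 239 239 238 240 230 238 235 234 212  67  68  20
  19  20  23  20  19  20] [239 238 238 238 238 238 238 238 239 240 213 240 234 212 172  67  50  24
  24  33  26  19  20  15]
0.99996686 0.008138798 282.0 103.0 [[200.  102.5]
 [232.  102.5]
 [264.  102.5]
 [296.  103.5]
 [328.  103.5]]
[0.4521397  0.18845897 0.006     ] [0.56048153 0.15627989 0.006     ] angle -16.54217625969652
dist TCP->face mm 88.25278933522524
```

Call:
drive_tool(
  deltas=[
    [[0,0,0],[0.4,0,0],4.5],
    [[0,0,0],[0.8,0,0],4.5],
    [[0,0,0],[0.8,0,0],4.5],
    [[0,0,0],[0.6,0,0],4.5],
    [[0,0,0],[0.3,0,0],4.5],
    [[0,0,0],[0,0,0],4.5],
  ],
)

```text
clock: 8.03
tool_pos: [0.4785, 0.0896, 0.0443]
eef_rot: [-0.564, -0.425, 0.566, -0.425]
contact_force: [-0.2, 0.1, -5.4]
opening: 0.626
```

Call:
drive_tool(
  deltas=[
    [[0.5,0,0],[0,0,-0.4],4.5],
    [[0,0,0],[0,0,-0.8],4.5],
    [[0,0,0],[0,0,-0.8],4.5],
    [[0,0,0],[0,0,-0.8],4.5],
    [[0,0,0],[0,0,-0.4],4.5],
    [[0,0,0],[0,0,-0.2],4.5],
    [[0,0,0],[0,0,0],4.5],
    [[0,0,0],[0,0,0],4.5],
  ],
)

```text
clock: 8.7
tool_pos: [0.4886, 0.1223, 0.0454]
eef_rot: [-0.567, -0.423, 0.567, -0.423]
contact_force: [0.0, -0.5, -4.9]
opening: 0.626
```

Call:
drive_tool(
  deltas=[
    [[0,0,0],[0,0,-0.1],4.5],
    [[0,0,0],[0,0,-0.1],4.5],
    [[0,0,0],[0,0,-0.1],4.5],
    [[0,0,0],[0,0,-0.1],4.5],
    [[0,0,0],[0,0,0],4.5],
  ],
)

```text
clock: 9.12
tool_pos: [0.49, 0.1265, 0.0454]
eef_rot: [0.567, 0.423, -0.567, 0.423]
contact_force: [0.0, 0.7, -4.6]
opening: 0.63
```

Call:
drive_tool(
  deltas=[
    [[0,0,0],[0,0,-0.1],4.5],
    [[0,0,0],[0,0,-0.1],4.5],
    [[0,0,0],[0,0,-0.1],4.5],
    [[0,0,0],[0,0,0],4.5],
  ],
)

```text
clock: 9.45
tool_pos: [0.4909, 0.1295, 0.0454]
eef_rot: [0.567, 0.423, -0.567, 0.423]
contact_force: [-0.1, -0.2, -4.1]
opening: 0.626
```

Call:
drive_tool(
  deltas=[
    [[0,0,0],[0,0,-0.1],4.5],
    [[0,0,0],[0,0,-0.1],4.5],
    [[0,0,0],[0,0,-0.1],4.5],
    [[0,0,0],[0,0,-0.1],4.5],
    [[0,0,0],[0,0,0],4.5],
  ],
)

```text
clock: 9.87
tool_pos: [0.4917, 0.1324, 0.0454]
eef_rot: [-0.567, -0.422, 0.567, -0.423]
contact_force: [-0.3, -0.6, -3.8]
opening: 0.631
```

Call:
drive_tool(
  deltas=[
    [[0,0,0],[0,0,-0.1],4.5],
    [[0,0,0],[0,0,-0.1],4.5],
    [[0,0,0],[0,0,-0.1],4.5],
    [[0,0,0],[0,0,0],4.5],
  ],
)

```text
clock: 10.2
tool_pos: [0.4917, 0.133, 0.0454]
eef_rot: [-0.566, -0.422, 0.569, -0.423]
contact_force: [-1.5, -5.8, -2.6]
opening: 0.625
```

Call:
drive_tool(
  deltas=[
    [[0,0,0],[0,0,-0.1],4.5],
    [[0,0,0],[0,0,-0.1],4.5],
    [[0,0,0],[0,0,0],4.5],
  ],
)

```text
clock: 10.45
tool_pos: [0.4918, 0.1336, 0.0454]
eef_rot: [-0.566, -0.421, 0.57, -0.422]
contact_force: [-1.6, -8.7, -1.6]
opening: 0.629
```

Contact: about 9 N at a 5 mm lag, so the arm yields at roughly 2 N/mm. I'll keep creeping in.

Call:
drive_tool(
  deltas=[
    [[0,0,0],[0,0,-0.1],4.5],
    [[0,0,0],[0,0,-0.1],4.5],
    [[0,0,0],[0,0,0],4.5],
  ],
)

```text
clock: 10.7
tool_pos: [0.4923, 0.1353, 0.0454]
eef_rot: [-0.566, -0.421, 0.57, -0.422]
contact_force: [-1.6, -9.3, -2.3]
opening: 0.627
```

Call:
drive_tool(
  deltas=[
    [[0,0,0],[0,0,-0.1],4.5],
    [[0,0,0],[0,0,-0.1],4.5],
    [[0,0,0],[0,0,-0.1],4.5],
    [[0,0,0],[0,0,0],4.5],
  ],
)

```text
clock: 11.03
tool_pos: [0.4932, 0.1381, 0.0453]
eef_rot: [-0.566, -0.421, 0.57, -0.422]
contact_force: [-2.3, -9.5, -1.5]
opening: 0.633
```

```bash
python3 - <<'E'
from h import *
go([.4918,.1336,.0454],-16.5);s=r.get_state();print(s['contact_force'].round(1),s['moment'].round(2))
E
```

```text
pos [0.4932 0.1381 0.0453] yaw -16.78 tilt xy [-0.0033 -0.0053] q [-0.43  0.86  0.1   2.04 -0.29  0.26 -0.37]
turn -0.28 shift before [-0.   -0.    0.47] after [-0.   -0.01  0.47]
[-2.3 -9.5 -1.5] [-2.22  0.52  0.05]
```

Call:
drive_tool(
  deltas=[
    [[0,0,0],[0,0,-0.1],4.5],
    [[0,0,0],[0,0,-0.1],4.5],
    [[0,0,0],[0,0,-0.1],4.5],
    [[0,0,0],[0,0,0],4.5],
  ],
)

```text
clock: 11.37
tool_pos: [0.494, 0.141, 0.0453]
eef_rot: [-0.565, -0.421, 0.57, -0.423]
contact_force: [-2.3, -9.4, -2.2]
opening: 0.629
```

Call:
drive_tool(
  deltas=[
    [[0,0,0],[0,0,-0.1],4.5],
    [[0,0,0],[0,0,-0.1],4.5],
    [[0,0,0],[0,0,0],4.5],
  ],
)

```text
clock: 11.62
tool_pos: [0.4943, 0.1417, 0.0453]
eef_rot: [-0.565, -0.42, 0.57, -0.423]
contact_force: [-2.1, -11.6, -2.0]
opening: 0.632
```

Call:
drive_tool(
  deltas=[
    [[0,0,0],[0,0,-0.1],4.5],
    [[0,0,0],[0,0,-0.1],4.5],
    [[0,0,0],[0,0,0],4.5],
  ],
)

```text
clock: 11.87
tool_pos: [0.4942, 0.1417, 0.0452]
eef_rot: [-0.565, -0.42, 0.571, -0.423]
contact_force: [-3.4, -14.9, 0.0]
opening: 0.631
```

The bolt has stopped and the force is rising with no travel. I'll press slightly more, to about 20 N, for flatness.

Call:
drive_tool(
  deltas=[
    [[0,0,0],[0,0,-0.1],4.5],
    [[0,0,0],[0,0,-0.1],4.5],
    [[0,0,0],[0,0,0],4.5],
    [[0,0,0],[0,0,0],4.5],
    [[0,0,0],[0,0,0],4.5],
  ],
)

```text
clock: 12.28
tool_pos: [0.4942, 0.1418, 0.0452]
eef_rot: [-0.564, -0.419, 0.573, -0.423]
contact_force: [-3.4, -18.6, 0.6]
opening: 0.627
```

Call:
drive_tool(
  deltas=[
    [[0,0,0],[0,0,0.3],4.5],
    [[0,0,0],[0,0,0.5],4.5],
    [[0,0,0],[0,0,0.8],4.5],
    [[0,0,0],[0,0,1],4.5],
    [[0,0,0],[0,0,1],4.5],
    [[0,0,0],[0,0,1],4.5],
    [[0,0,0],[0,0,1],4.5],
    [[0,0,0],[0,0,0.7],4.5],
    [[0,0,0],[0,0,0.4],4.5],
    [[0,0,0],[0,0,0],4.5],
  ],
)

```text
clock: 13.12
tool_pos: [0.4779, 0.0855, 0.0455]
eef_rot: [-0.567, -0.422, 0.567, -0.422]
contact_force: [-0.3, -0.7, -4.7]
opening: 0.627
```

```bash
python3 - <<'E'
from h import *
go([.4785,.09,.0395],-16.5);s=r.get_state();print(s['contact_force'].round(1),s['moment'].round(2))
d=snap('wrist');w=d['color'];cv2.imwrite('pics/w4.png',cv2.resize(w[60:330,150:430],None,fx=2,fy=2)[:,:,::-1])
E
```

```text
pos [0.4779 0.0855 0.0455] yaw -16.68 tilt xy [-0.0005 -0.0005] q [-0.31  0.85  0.06  2.12 -0.26  0.18 -0.3 ]
turn -0.18 shift before [ 0.6  -0.07 -0.44] after [ 0.6  -0.07 -0.45]
[-0.3 -0.7 -4.7] [-0.07  0.11  0.02]
```

View pics/w4.png

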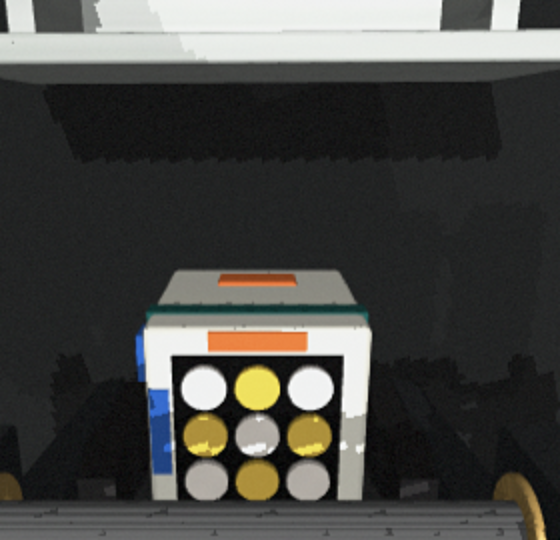

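In the wrist crop the orange bolt is flush in its face (258,280) and the blue is still proud (141,355). I'll set it down here, let go and lift.

Call:
drive_tool(
  deltas=[
    [[0,0,0],[0.2,0,0],4.5],
    [[0,0,0],[0.2,0,0],4.5],
    [[0,0,0],[0.1,0,0],4.5],
    [[0,0,0],[0.1,0,0],4.5],
    [[0,0,0],[0,0,0],4.5],
    [[0,0,0],[0,0,0],4.5],
  ],
)

```text
clock: 13.67
tool_pos: [0.4783, 0.0876, 0.0396]
eef_rot: [0.567, 0.423, -0.566, 0.423]
contact_force: [-1.0, 1.1, 0.9]
opening: 0.629
```

Call:
drive_tool(
  deltas=[
    [[0,0,0],[0,0,0],6],
    [[0,0,0],[0,0,0],7],
    [[0,0,0],[0,0,0],8.8],
    [[0,0,0],[0,0,0],8.8],
    [[0,0,0],[0,0,0],8.8],
    [[0,0,0],[0,0,0],8.8],
    [[0,0,0],[-0.5,0,0],8.8],
    [[0,0,0],[-1.5,0,0],8.8],
    [[0,0,0],[-2,0,0],8.8],
    [[0,0,0],[-2,0,0],8.8],
    [[0,0,0],[-0.8,0,0],8.8],
    [[0,0,0],[0,0,0],8.8],
  ],
)

```text
clock: 14.67
tool_pos: [0.4794, 0.0871, 0.1091]
eef_rot: [0.568, 0.422, -0.566, 0.423]
contact_force: [-0.4, -0.9, -0.1]
opening: 1.003
```

```bash
python3 - <<'E'
from h import *
go([.4783,.0876,.0385],73.5)
d=snap('wrist');w=d['color'];cv2.imwrite('pics/w5.png',w[:,:,::-1])
print(d['cx'],proj(d,np.array([.4783,.0876,.06])))
# blue bolt / top columns: jaw-axis centring
g=w.min(2)
for v in (230,250,270): 
    k=np.nonzero(g[v,200:380]>110)[0]+200;print(v,k.min() if len(k) else 0,k.max() if len(k) else 0)
E
```

```text
pos [0.4794 0.0871 0.1091] yaw -16.58 tilt xy [0.0036 0.0008] q [-0.35  0.72  0.12  2.09 -0.24  0.33 -0.32]
turn -90.08 shift before [ 7.06 -0.14 -0.01] after [ 7.06  0.01 -0.14]
278.4318995105623 (np.float64(276.07569210946644), np.float64(229.51947560751665))
230 239 314
250 240 313
270 0 0
```

View pics/w5.png

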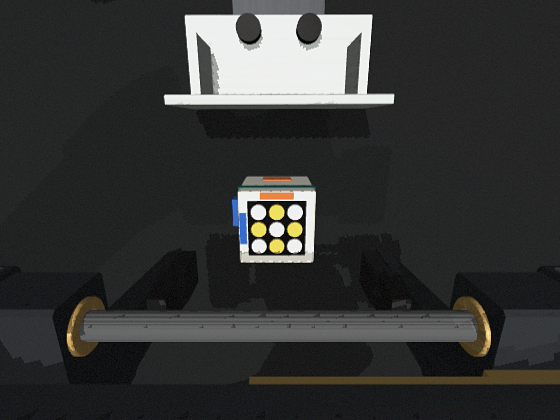

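The carrier stands upright near the finger centre line at (277,226), and the plate is well ahead at row 100. Next: turn 90°, lower, and grip the other pair of sides.

Call:
drive_tool(
  deltas=[
    [[-7,0,0],[0,0,0],8.8],
    [[-7,0,0],[0,0,0],8.8],
    [[-7,0,0],[0,0,0],8.8],
    [[-7,0,0],[0,0,0],8.8],
    [[-7,0,0],[0,0,0],8.8],
    [[-7,0,0],[0,0,0],8.8],
    [[-7,0,0],[0,0,0],8.8],
    [[-7,0,0],[0,0,0],8.8],
    [[-7,0,0],[0,0,0],8.8],
    [[-7,0,0],[0,0,0],8.8],
    [[-7,0,0],[0,0,0],8.8],
    [[-7,0,0],[0,0,0],8.8],
  ],
)

```text
clock: 15.72
tool_pos: [0.4774, 0.087, 0.1062]
eef_rot: [0.136, 0.695, -0.136, 0.693]
contact_force: [0.1, -0.3, -0.9]
opening: 0.996
```

Call:
drive_tool(
  deltas=[
    [[-6.1,0,0],[0,0,0],8.8],
    [[0,0,0],[0,0,0],8.8],
    [[0,0,0],[0,0,0],8.8],
  ],
)

```text
clock: 15.97
tool_pos: [0.4776, 0.0869, 0.1065]
eef_rot: [0.103, 0.7, -0.102, 0.699]
contact_force: [0.0, -0.3, -0.0]
opening: 0.995
```

```bash
python3 - <<'E'
from h import *
go([.4783,.0876,.0385],73.4)
d=snap('wrist');w=d['color'];g=w.min(2)
print(d['cx'],proj(d,np.array([.4783,.0876,.06])))
for v in (200,230,250): 
    k=np.nonzero(g[v,200:380]>110)[0]+200;print(v,k.min(),k.max(),[ray(d,u,v,.06)[:2].round(4) for u in(k.min(),k.max())])
E
```

```text
pos [0.4776 0.0869 0.1065] yaw 73.35 tilt xy [-0.0019  0.0006] q [-0.13  0.73 -0.23  2.08  0.42  0.37  0.59]
turn -0.05 shift before [6.8  0.09 0.06] after [6.8  0.09 0.06]
278.4318995105623 (np.float64(277.7045109213506), np.float64(229.50558393944382))
200 240 379 [array([0.4497, 0.0686]), array([0.4775, 0.1618])]
230 241 379 [array([0.4711, 0.0621]), array([0.4995, 0.1575])]
250 242 375 [array([0.4862, 0.0578]), array([0.5141, 0.1516])]
```

Call:
drive_tool(
  deltas=[
    [[0,0,0],[0.5,0.05,0.05],8.8],
    [[0,0,0],[1.0,0,0],8.8],
    [[0,0,0],[1.5,0,0],8.8],
    [[0,0,0],[1.5,0,0],8.8],
    [[0,0,0],[1.2,0,0],8.8],
    [[0,0,0],[0.8,0,0],8.8],
    [[0,0,0],[0.3,0,0],8.8],
    [[0,0,0],[0,0,0],8.8],
    [[0,0,0],[0,0,0],8.8],
  ],
)

```text
clock: 16.77
tool_pos: [0.4789, 0.0874, 0.0395]
eef_rot: [0.101, 0.7, -0.101, 0.7]
contact_force: [0.2, -0.0, 0.3]
opening: 0.998
```

Call:
drive_tool(
  deltas=[
    [[0,0,0],[0,0,0],7],
    [[0,0,0],[0,0,0],6.2],
    [[0,0,0],[0,0,0],5.8],
    [[0,0,0],[0,0,0],5.4],
    [[0,0,0],[0,0,0],5],
    [[0,0,0],[0,0,0],4.5],
    [[0,0,0],[0,0,0],4.5],
    [[0,0,0],[0,0,0],4.5],
    [[0,0,0],[0,0,0],4.5],
    [[0,0,0],[0,0,0],4.5],
  ],
  force=50,
)

```text
clock: 17.6
tool_pos: [0.479, 0.0872, 0.0396]
eef_rot: [0.101, 0.7, -0.101, 0.7]
contact_force: [0.6, -0.1, 4.8]
opening: 0.626
```

Call:
drive_tool(
  deltas=[
    [[0,0,0],[-0.5,0,0],4.5],
    [[0,0,0],[-1,0,0],4.5],
    [[0,0,0],[-1,0,0],4.5],
    [[0,0,0],[-0.5,0,0],4.5],
    [[0,0,0],[0,0,0],4.5],
    [[4,0,0],[0,0,0],4.5],
    [[6,0,0],[0,0,0],4.5],
    [[7,0,0],[0,0,0],4.5],
    [[7,0,0],[0,0,0],4.5],
    [[7,0,0],[0,0,0],4.5],
    [[7,0,0],[0,0,0],4.5],
    [[7,0,0],[0,0,0],4.5],
  ],
)

```text
clock: 18.6
tool_pos: [0.4783, 0.0872, 0.0687]
eef_rot: [0.363, 0.607, -0.363, 0.606]
contact_force: [-0.3, -0.1, -5.0]
opening: 0.631
```

Call:
drive_tool(
  deltas=[
    [[7,0,0],[0,0,0],4.5],
    [[7,0,0],[0,0,0],4.5],
    [[7,0,0],[0,0,0],4.5],
    [[7,0,0],[0,0,0],4.5],
    [[7,0,0],[0,0,0],4.5],
    [[6,0,0],[0,0,0],4.5],
    [[3.9,0,0],[0,0,0],4.5],
    [[0,0,0],[0,0,0],4.5],
    [[0,0,0],[0,0,0],4.5],
  ],
)

```text
clock: 19.35
tool_pos: [0.4784, 0.0873, 0.0689]
eef_rot: [-0.565, -0.424, 0.566, -0.424]
contact_force: [0.6, -1.0, -3.8]
opening: 0.627
```

```bash
python3 - <<'E'
from h import *
n=np.array([np.cos(np.radians(73.5)),np.sin(np.radians(73.5))])
p=np.array([.4942,.1418])-n*.04
print(p);go([*p,.0455],-16.5);s=r.get_state();print(s['contact_force'].round(1),s['opening'])
d=snap('wrist');w=d['color'];cv2.imwrite('pics/w6.png',cv2.resize(w[60:330,150:430],None,fx=2,fy=2)[:,:,::-1])
E
```

```text
[0.48283939 0.10344721]
pos [0.4784 0.0873 0.0689] yaw -16.23 tilt xy [-0.001  -0.0004] q [-0.33  0.8   0.09  2.11 -0.26  0.24 -0.29]
turn 0.27 shift before [ 2.34 -0.02 -1.68] after [ 2.34 -0.03 -1.68]
[ 0.6 -1.  -3.8] 0.6274146558499307
```

View pics/w6.png

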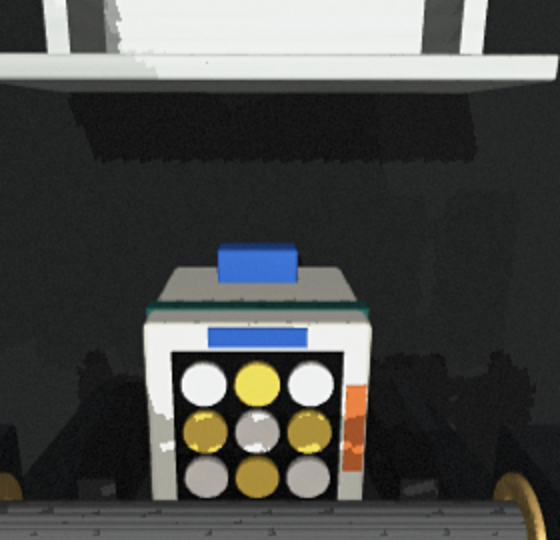

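The crop shows the blue bolt facing the plate at (258,262) and proud, the orange side flush, and the grip centred. I'll lower and advance.

Call:
drive_tool(
  deltas=[
    [[0.3,0,0],[0.4,0,0],4.5],
    [[0,0,0],[0.8,0,0],4.5],
    [[0,0,0],[0.8,0,0],4.5],
    [[0,0,0],[0.3,0,0],4.5],
    [[0,0,0],[0,0,-0.4],4.5],
    [[0,0,0],[0,0,-0.8],4.5],
    [[0,0,0],[0,0,-1],4.5],
    [[0,0,0],[0,0,-0.8],4.5],
    [[0,0,0],[0,0,-0.5],4.5],
    [[0,0,0],[0,0,-0.3],4.5],
    [[0,0,0],[0,0,-0.1],4.5],
    [[0,0,0],[0,0,0],4.5],
  ],
)

```text
clock: 20.4
tool_pos: [0.49, 0.1249, 0.0465]
eef_rot: [0.567, 0.422, -0.567, 0.422]
contact_force: [0.4, -0.4, -4.3]
opening: 0.627
```

Call:
drive_tool(
  deltas=[
    [[0,0,0],[0,0,-0.1],4.5],
    [[0,0,0],[0,0,-0.1],4.5],
    [[0,0,0],[0,0,-0.1],4.5],
    [[0,0,0],[0,0,-0.1],4.5],
    [[0,0,0],[0,0,0],4.5],
  ],
)

```text
clock: 20.82
tool_pos: [0.4912, 0.1286, 0.0464]
eef_rot: [0.567, 0.422, -0.567, 0.422]
contact_force: [-0.3, 0.1, -3.9]
opening: 0.629
```

Call:
drive_tool(
  deltas=[
    [[0,0,0],[0,0,-0.1],4.5],
    [[0,0,0],[0,0,-0.1],4.5],
    [[0,0,0],[0,0,-0.1],4.5],
    [[0,0,0],[0,0,-0.1],4.5],
    [[0,0,0],[0,0,0],4.5],
  ],
)

```text
clock: 21.23
tool_pos: [0.492, 0.1314, 0.0464]
eef_rot: [-0.567, -0.422, 0.568, -0.422]
contact_force: [-0.4, -2.5, -4.3]
opening: 0.627
```

Call:
drive_tool(
  deltas=[
    [[0,0,0],[0,0,-0.1],4.5],
    [[0,0,0],[0,0,-0.1],4.5],
    [[0,0,0],[0,0,-0.1],4.5],
    [[0,0,0],[0,0,-0.1],4.5],
    [[0,0,0],[0,0,0],4.5],
  ],
)

```text
clock: 21.65
tool_pos: [0.492, 0.1322, 0.0464]
eef_rot: [-0.566, -0.421, 0.57, -0.422]
contact_force: [-1.4, -8.5, -2.0]
opening: 0.626
```

Call:
drive_tool(
  deltas=[
    [[0,0,0],[0,0,-0.1],4.5],
    [[0,0,0],[0,0,-0.1],4.5],
    [[0,0,0],[0,0,-0.1],4.5],
    [[0,0,0],[0,0,-0.1],4.5],
    [[0,0,0],[0,0,0],4.5],
  ],
)

```text
clock: 22.07
tool_pos: [0.4931, 0.1357, 0.0463]
eef_rot: [-0.566, -0.421, 0.57, -0.422]
contact_force: [-2.4, -9.3, -2.2]
opening: 0.625
```

Call:
drive_tool(
  deltas=[
    [[0,0,0],[0,0,-0.1],4.5],
    [[0,0,0],[0,0,-0.1],4.5],
    [[0,0,0],[0,0,-0.1],4.5],
    [[0,0,0],[0,0,-0.1],4.5],
    [[0,0,0],[0,0,0],4.5],
  ],
)

```text
clock: 22.48
tool_pos: [0.4942, 0.1395, 0.0463]
eef_rot: [-0.566, -0.42, 0.57, -0.422]
contact_force: [-2.1, -8.6, -2.0]
opening: 0.626
```

Call:
drive_tool(
  deltas=[
    [[0,0,0],[0,0,-0.1],4.5],
    [[0,0,0],[0,0,-0.1],4.5],
    [[0,0,0],[0,0,-0.1],4.5],
    [[0,0,0],[0,0,0],4.5],
  ],
)

```text
clock: 22.82
tool_pos: [0.4945, 0.1405, 0.0462]
eef_rot: [-0.565, -0.42, 0.571, -0.422]
contact_force: [-1.7, -12.6, -1.2]
opening: 0.628
```

Call:
drive_tool(
  deltas=[
    [[0,0,0],[0,0,-0.1],4.5],
    [[0,0,0],[0,0,-0.1],4.5],
    [[0,0,0],[0,0,0],4.5],
  ],
)

```text
clock: 23.07
tool_pos: [0.4945, 0.1406, 0.0462]
eef_rot: [-0.565, -0.419, 0.572, -0.422]
contact_force: [-3.6, -16.4, -1.1]
opening: 0.625
```

The blue bolt is home and the force is climbing with no travel. I'll press slightly more, then back off.

Call:
drive_tool(
  deltas=[
    [[0,0,0],[0,0,-0.1],4.5],
    [[0,0,0],[0,0,0],4.5],
    [[0,0,0],[0,0,0],4.5],
    [[0,0,0],[0,0,0],4.5],
  ],
)

```text
clock: 23.4
tool_pos: [0.4944, 0.1406, 0.0461]
eef_rot: [-0.564, -0.419, 0.573, -0.422]
contact_force: [-3.2, -17.8, 0.8]
opening: 0.63
```

Call:
drive_tool(
  deltas=[
    [[0,0,0],[0,0,0.3],4.5],
    [[0,0,0],[0,0,0.5],4.5],
    [[0,0,0],[0,0,0.8],4.5],
    [[0,0,0],[0,0,1],4.5],
    [[0,0,0],[0,0,1],4.5],
    [[0,0,0],[0,0,1],4.5],
    [[0,0,0],[0,0,1],4.5],
    [[0,0,0],[0,0,0.5],4.5],
    [[0,0,0],[-1,0,0],4.5],
    [[0,0,0],[-1.5,0,0],4.5],
    [[0,0,0],[-1,0,0],4.5],
    [[0,0,0],[0,0,0],4.5],
  ],
)

```text
clock: 24.4
tool_pos: [0.4815, 0.0918, 0.0836]
eef_rot: [0.569, 0.422, -0.566, 0.423]
contact_force: [0.2, -0.6, -4.2]
opening: 0.627
```

```bash
python3 - <<'E'
from h import *
go([.456,-.2102,.08],-25)
go([.456,-.2102,.08],-16.5)
d=snap('wrist');w=d['color'];cv2.imwrite('pics/w7.png',cv2.resize(w[60:330,150:430],None,fx=2,fy=2)[:,:,::-1])
E
```

```text
pos [0.4815 0.0918 0.0836] yaw -16.64 tilt xy [0.0042 0.0013] q [-0.35  0.78  0.1   2.1  -0.27  0.28 -0.3 ]
turn 8.36 shift before [ 0.31  6.2  29.67] after [ 0.31 10.45 28.45]
pos [0.4815 0.0918 0.0836] yaw -16.64 tilt xy [0.0042 0.0013] q [-0.35  0.78  0.1   2.1  -0.27  0.28 -0.3 ]
turn -0.14 shift before [ 0.31  6.2  29.67] after [ 0.31  6.13 29.68]
```

View pics/w7.png

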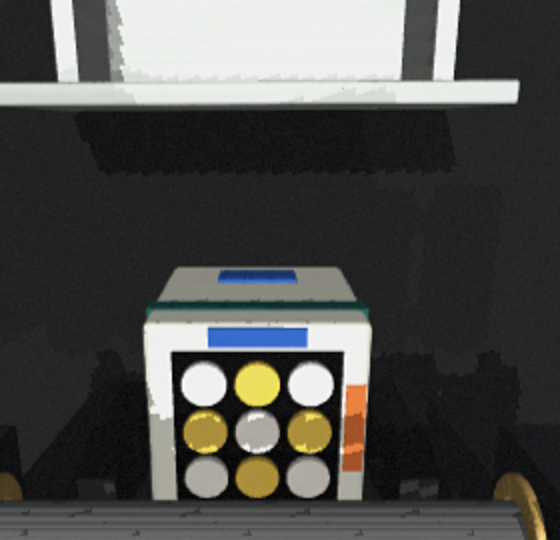

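Both bolts are flush: blue at (258,276), and nothing proud on the orange side at (355,428). Next I carry it to the mat.

Call:
drive_tool(
  deltas=[
    [[0,0,0],[0,0.2,1.0],4.5],
    [[0,0,0],[0,0.4,2],4.5],
    [[0,0,0],[0,0.6,2.9],4.5],
    [[0,0,0],[0,0.6,2.9],4.5],
    [[0,0,0],[0,0.6,2.9],4.5],
    [[0,0,0],[0,0.6,2.9],4.5],
    [[0,0,0],[0,0.6,2.9],4.5],
    [[0,0,0],[0,0.6,2.9],4.5],
    [[0,0,0],[0,0.6,2.9],4.5],
    [[0,0,0],[0,0.6,2.9],4.5],
    [[0,0,0],[0,0.5,2],4.5],
    [[0,0,0],[0,0.3,1],4.5],
  ],
)

```text
clock: 25.45
tool_pos: [0.4539, -0.211, 0.0809]
eef_rot: [-0.568, -0.42, 0.569, -0.421]
contact_force: [-0.7, -0.1, -4.9]
opening: 0.627
```

Call:
drive_tool(
  deltas=[
    [[0,0,0],[0,0.2,0.4],4.5],
    [[0,0,0],[0,0,0],4.5],
    [[0,0,0],[0,0,0],4.5],
  ],
)

```text
clock: 25.7
tool_pos: [0.4565, -0.209, 0.0811]
eef_rot: [0.567, 0.423, -0.567, 0.422]
contact_force: [0.7, 0.0, -4.6]
opening: 0.624
```

```bash
python3 - <<'E'
from h import *
go([.456,-.2102,.0425],-16.5)
E
```

```text
pos [ 0.4565 -0.209   0.0811] yaw -16.56 tilt xy [-0.0005  0.0018] q [ 0.33  0.78  0.02  2.06 -0.04  0.3   0.09]
turn -0.06 shift before [ 3.86 -0.01  0.13] after [ 3.86 -0.01  0.13]
```

Call:
drive_tool(
  deltas=[
    [[0,0,0],[0.5,0,0.1],4.5],
    [[0,0,0],[1,0,0],4.5],
    [[0,0,0],[1,0,0],4.5],
    [[0,0,0],[0.6,0,0],4.5],
    [[0,0,0],[0.3,0,0],4.5],
    [[0,0,0],[0.2,0,0],4.5],
    [[0,0,0],[0.1,0,0],4.5],
    [[0,0,0],[0.1,0,0],4.5],
    [[0,0,0],[0,0,0],4.5],
    [[0,0,0],[0,0,0],4.5],
  ],
)

```text
clock: 26.53
tool_pos: [0.4562, -0.2119, 0.0436]
eef_rot: [0.567, 0.422, -0.567, 0.422]
contact_force: [0.2, -0.0, -5.3]
opening: 0.625
```

Call:
drive_tool(
  deltas=[
    [[0,0,0],[0.1,0,0],4.5],
    [[0,0,0],[0.05,0,0],4.5],
    [[0,0,0],[0,0,0],4.5],
    [[0,0,0],[0,0,0],4.5],
  ],
)

```text
clock: 26.87
tool_pos: [0.4563, -0.212, 0.0426]
eef_rot: [0.567, 0.422, -0.567, 0.423]
contact_force: [-0.8, -0.3, 6.0]
opening: 0.631
```

The carrier is on the mat (Fz has reversed). Release and rise.

Call:
drive_tool(
  deltas=[
    [[0,0,0],[0,0,0],6],
    [[0,0,0],[0,0,0],7],
    [[0,0,0],[0,0,0],8.8],
    [[0,0,0],[0,0,0],8.8],
    [[0,0,0],[0,0,0],8.8],
    [[0,0,0],[0,0,0],8.8],
    [[0,0,0],[-0.5,0,0],8.8],
    [[0,0,0],[-1.5,0,0],8.8],
    [[0,0,0],[-2,0,0],8.8],
    [[0,0,0],[-2.5,0,0],8.8],
    [[0,0,0],[-3,0,0],8.8],
    [[0,0,0],[-3,0,0],8.8],
  ],
)

```text
clock: 27.87
tool_pos: [0.4555, -0.2116, 0.1682]
eef_rot: [-0.567, -0.423, 0.567, -0.422]
contact_force: [0.9, -0.3, 0.6]
opening: 0.997
```

Call:
drive_tool(
  deltas=[
    [[0,0,0],[-2,0,0],8.8],
    [[0,0,0],[-1,0,0],8.8],
    [[0,0,0],[0,0,0],8.8],
    [[0,0,0],[0,0,0],8.8],
  ],
)

```text
clock: 28.2
tool_pos: [0.4561, -0.2118, 0.1973]
eef_rot: [0.567, 0.422, -0.567, 0.423]
contact_force: [-0.1, 0.2, -0.8]
opening: 1.002
```

```bash
python3 - <<'E'
from h import *
s=r.get_state();print(s['tool_pos'].round(3),s['contact_force'].round(1),s['opening'])
w=snap('wrist')['color'];d=snap('scene')
a=cv2.resize(d['color'][180:290,80:300],(440,220));b=w[60:340,60:500]
cv2.imwrite('pics/end.png',np.vstack([a,b])[:,:,::-1])
E
```

```text
[ 0.456 -0.212  0.197] [-0.1  0.2 -0.8] 1.0019952347113805
```

View pics/end.png

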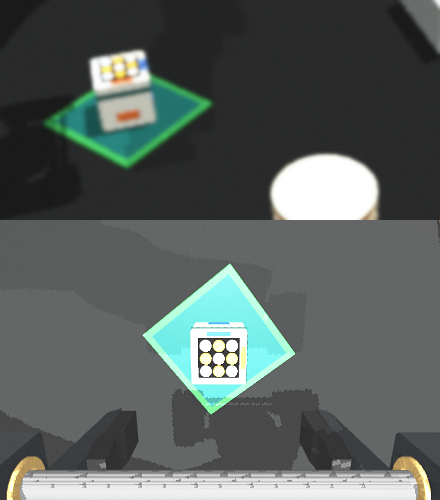

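```bash
python3 - <<'E'
from h import *
d=snap('wrist')
c=ray(d,60+218.5,60+138,.063)
m=np.mean([ray(d,60+u,60+v-220,.003) for u,v in((230,263),(295,353),(212,413),(143,335))],axis=0)
print(c.round(4),m.round(4),np.hypot(*(c-m)[:2]))
if np.hypot(*(c-m)[:2])<.018: print(r.finish_job())
E
```

```text
[ 0.4562 -0.2094  0.063 ] [ 0.4583 -0.208   0.003 ] 0.002525264806944796
the job is handed in; nothing more can be done
None
```

I locked both bolts, placed the carrier on the mat and handed the job in at about 28 s of the 66 s allowed; no verdict is reported.

- **Orange bolt, pressed first:** It slid at about 10 N. The press peaked at a measured 19 N, under the 30 N limit.
- **Set down and regrip:** I set the carrier on the bench, let go, turned the gripper 90° and took it by the other pair of sides.
- **Blue bolt:** It also slid at about 10 N, with a peak of 18 N.
- **Bolt checks:** For each bolt, the force rose with no more travel, and the wrist picture taken afterwards showed the head flush. I did not read the bolt depth directly.
- **Final position:** The carrier stands upright and released about 2.5 mm from the mat centre, by the last wrist picture. The gripper is open and clear, about 15 cm above where it let go.
- **Bystanders:** I never went near the jar, the bottle or the dishes, but I did not re-measure where they stand at the end.

One measurement disagreed: the first wrist fit of the carrier was a few mm off the top view because its mask included a side face. I used the top-view position, and the grasp came out centred.

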